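# Clamp the block and show its drilled mark to the inspection camera in the mirror

## Task

Swing the toggle clamp over centre so that it clamps the aluminium block in the check nest, and leave it clamped. Then turn the inspection stand's sprung mirror by its grip until the drilled mark on the block appears to the stand's camera in the middle of the mirror, and hold the mirror still at that angle: the program finishes while still holding it, because it springs back when let go. Leave the other things on the bench where they are.

Things in the scene. Friction and masses are not known exactly. Their poses are not given: they have to be found in the camera images.
- nest: Check nest, fixed: dark steel base 165 x 90 x 25 mm with low rails round a pocket. Origin on the bench under the pocket's centre, z up. Local -x is its open front, roughly towards the mirror; the toggle clamp stands at local +x. Base from local x = -62 to +103 mm; clamp cheeks at x = 45 to 75 mm, up to 113 mm high.
- block: Loose machined aluminium block, 52 (local x) x 48 (y) x 60 mm tall, already upright in the nest's pocket with about 1.5 mm play; underside 25 mm above the bench, top 85 mm. Origin at the centre of its underside; axes parallel to the nest's.
- mark (a point): The mark: centre of the round boss with a dark drilled hole (boss 18 mm across, 3 mm proud) on the block's local -x face, 62 mm above the bench.
- clamp (a joint): Angle of the clamp's arm (rad) about the nest's local y. About 0: level, its rubber foot on the block. Starts open at its stop, 1.9 (leaning 19 degrees beyond upright, away from the block). Sprung over centre: above about 1.0 it springs open, below that it snaps shut by itself and stays, pressing with some 9 N. About 5 N at the handle starts it from the stop.
- clamp_hinge (a point): The clamp's hinge: 60 mm along the nest's local +x, 100 mm above the bench. The arm is one straight bar 115 mm long from the hinge, 12 mm wide, its last 42 mm a round black rubber handle of 17 mm diameter.
- clamp_tip (a point): Free end of the clamp arm's black handle, 115 mm from the hinge. Open, it is about 209 mm above the bench; in closing it passes 215 mm, over the top and down towards nest local -x.
- stand: Inspection stand, fixed: grey bar 300 x 60 x 12 mm with an upright mirror near one end and a black camera near the other. Origin on the bench under the mirror's turning axis; local x runs from mirror to camera, z up. The camera looks along local -x at the mirror. Bar from x = -45 to +255 mm; camera 44 mm wide, x = 180 to 250 mm, up to 84 mm high.
- lens (a point): Front of the camera's lens, 180 mm from the mirror's axis along the stand's local x, 62 mm above the bench.
- mirror_axis (a point): Point on the mirror's upright turning axis, in the middle of its reflecting face (60 mm wide, 50 mm tall), 62 mm above the bench.
- mirror (a joint): Angle (rad) from the direction of the camera (stand local +x) to the mirror's normal, counter-clockwise from above, towards the nest. Range 0 to 1.45. A light spring (0.02 to 0.11 N m) returns it to 0, facing the camera, when let go. The mark shows in the middle when this is half of the angle, at the mirror axis, from lens to mark.
- grip (a point): Centre of the mirror's grip, a black upright tab on the turning axis above the mirror, 114 mm above the bench (tab from 98 to 128 mm): 12 mm thick along the mirror's normal (the stand's local x at angle 0), 46 mm long along the mirror's width. Its x axis is the mirror's normal.
- sightline: No solid thing but a frame at the mirror axis, 62 mm above the bench: its x axis is the camera's line of sight after reflection, so the mark lies on it when the camera sees the mark in the middle of the mirror. It turns twice as far as the mirror.
- gauge_block: Bystander, to be left alone: steel gauge block lying flat, 50 x 30 x 20 mm. Origin at its underside.
- driver: Bystander, to be left alone: screwdriver lying flat, 180 mm long. Origin at its underside.
- micrometer: Bystander, to be left alone: small outside micrometer lying flat, about 140 x 50 x 16 mm. Origin at its underside.
- oil: Bystander, to be left alone: amber oil bottle, 48 mm diameter, 120 mm tall. Origin at its underside.
- spigot: Bystander, to be left alone: short steel round, 34 mm diameter, 45 mm tall. Origin at its underside.
Things that resemble listed ones, but are neither listed nor needed, are in the scene too. What is meant by the block is not green or yellow, and is the larger of those in its own colour.

How it is judged:
By the outcome, as a careful person would: the job done as asked, in the order asked, and still so for the second after the job is handed in, while the arm keeps its last pose, push and grip.
It also fails if it takes over 42 s, if anything falls off the work surface, if the arm or the gripper's body presses on something with over 40 N, if the wrist force passes 120 N, or if a joint passes its speed limit or range.

## Robot

A 6-joint arm with a two-finger parallel gripper is mounted at the origin on the work surface. World frame = base frame: x ahead of the robot, y to its left, z up, the work surface at z = 0. Lengths are in m, angles in degrees, forces in N, time in s.
With the tool pointing down it reaches from about 0.35 to 0.875 m from the base axis. Payload 4.2 kg.
Tool frame: the origin (TCP) lies at the very end of the fingers, on their centre line; the grasp point (between the pads) lies 19 mm behind it (r.grip_point_offset is the distance from the TCP to the grasp point, in m); z points along the fingers, y is the line along which they close (so a half turn about z gives the same grasp; the last joint's range is limited). The gripper opens to 87 mm and grips with 3 to 60 N. Pads are 19 mm wide; open, the fingers measure 117 mm over their backs; the gripper's body (75 mm by 190 mm) begins 51 mm behind the grasp point.
Start: joints at [90.39, 22.042, 0.453, 0, -68.411, -14.817], TCP at [0.156, 0.605, 0.223] pointing down, gripper open.
Joint ranges: [-179.83, 179.83], [-69.29, 118.12], [-61.27, 80.66], [-181.25, 117.63], [-171.15, -9.14], [-177.46, 177.46]. Speed limits (degrees/s): [159.86, 159.86, 180, 180, 180, 180].

## Interface

Orientations are given as a 3x3 rotation matrix whose columns are the frame's x, y, z axes.
In Python, from station import r, cams gives the robot as it stands. The module is installed in compiled form; this text tells all that it offers.
- The arm moves only by the shell command python3 -m handwheel 'ROWS'. ROWS is JSON, a list that holds one entry, the list of rows, each a list of 7 numbers: the turn, a rotation vector about the tool's x, y, z in units of 6 degrees (1.0 is 6 degrees), then the shift along the tool's x, y, z in m, then the finger opening in m, from 0 to 0.087. In form: [[[ax, ay, az, x, y, z, jaw], ...]]. A call has 1 to 12 rows; each row shifts and turns the commanded pose from where the row before left it, along the tool's axes as they then stand; what a row does not reach is not made up. A row lasts 1/10 s, in which the tool goes at most 50 mm and 8.59 degrees, less where a joint would pass 70% of its speed; a pose out of reach is approached as far as the arm can. A call with a gripper value outside its range is refused whole. The fingers move at their own pace and stop on an object; the grip force is fixed at half the most. Time passes only in rows, so rows that do not move let the fingers close. It gives the time, the measured TCP pose, the force, the opening and the grip force at its end, in the units of the state.
- r.sense(): the state, without advancing time (a new reading comes with each control period).
- cams.capture(name): name is "scene" or "top" or "wrist"; returns the picture (420x560x3 uint8, red, green, blue); there is no depth.
- cams.get_calibration(name): a dict with "camera_matrix" (3x3 intrinsics, pixels), "rvec" (rotation vector, rad) and "tvec" (3), from world to camera coordinates, as OpenCV has them; the wrist camera has in their place "T_tool_cam" (4x4, takes a point from camera to tool coordinates, whose origin is the TCP and whose axes are the flange's). Camera axes: x right, y down, z forward; pixel columns grow to the right and rows downward; lengths in m; the calibration is good to about 2 mm. A picture is of the moment at which its call begins: read the wrist's pose just before it. get_calibration takes no time and is no camera call.
- r.finish_job(): hands the job in; it is judged then, once.
The state is a dict: "time_s": time; "joints": joint angles; "joint_velocities": joint speeds; "effort": joint torques, N m; "tcp_pos": TCP position; "ee_rot": TCP orientation; "wrist_force": force on the tool from outside, world axes, zero at the start; "moment": the same for the moment, N m; "gripper_width": opening from 0.0 (shut) to 1.0 (fully open); "gripper_force": force on a finger pad.
Only numpy, scipy, OpenCV 4.12 (cv2) and the standard library are available. Lean on these libraries where they do the work, as an engineer would, in place of code of your own. Each camera call takes 0.05 s, during which the arm holds its last target. There are 200 camera calls.

## Working session

There is one attempt and no reset: what is moved stays moved. The work goes in short steps, Python scripts to look and compute and a shell command to move; the robot and the scene stay as the last step left them, time stands still between calls to the robot, and variables do not carry over. Pictures are saved under pics/ and viewed, at most 10 in all, crops included, and the job is handed in when it is done.

```bash
mkdir -p pics; cat > h.py <<'E'
import numpy as np, cv2
from station import r, cams
def cal(n):
    c=cams.get_calibration(n); K=np.array(c["camera_matrix"],float)
    if n=="wrist":
        s=r.sense(); T=np.eye(4); T[:3,:3]=s["ee_rot"]; T[:3,3]=s["tcp_pos"]
        W=T@np.array(c["T_tool_cam"]); return K,W[:3,:3],W[:3,3]
    R=cv2.Rodrigues(np.array(c["rvec"],float))[0]; return K,R.T,-R.T@np.array(c["tvec"],float).ravel()
def ray(C,u,v):
    K,R,o=C; d=R@np.linalg.solve(K,[u,v,1.]); return o,d/np.linalg.norm(d)
def onz(C,u,v,z):
    o,d=ray(C,u,v); return o+d*(z-o[2])/d[2]
def proj(C,p):
    K,R,o=C; q=K@(R.T@(np.array(p)-o)); return q[:2]/q[2]
def snap(n,f):
    C=cal(n); im=cams.capture(n); cv2.imwrite(f,im[:,:,::-1]); return C,im
E
python3 - <<'E'
from h import *
np.set_printoptions(precision=3,suppress=True)
for n in("top","scene"):
    C,im=snap(n,f"pics/{n}0.png"); print(n,C[2],C[1][:,2],C[0][0,0])
s=r.sense(); print(s["time_s"],s["ee_rot"])
E
```

```text
top [ 0.407 -0.083  0.949] [ 0.168  0.019 -0.986] 470.5185199486863
scene [ 1.087 -0.308  0.464] [-0.793  0.326 -0.515] 388.56275099607916
0.1 [[ 0.968 -0.249 -0.   ]
 [-0.249 -0.968 -0.002]
 [ 0.     0.002 -1.   ]]
```

View pics/top0.png

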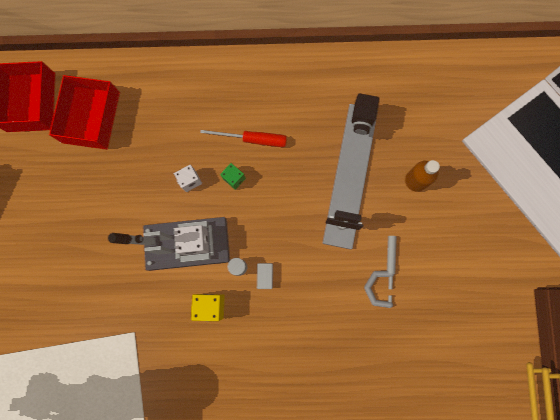

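View pics/scene0.png

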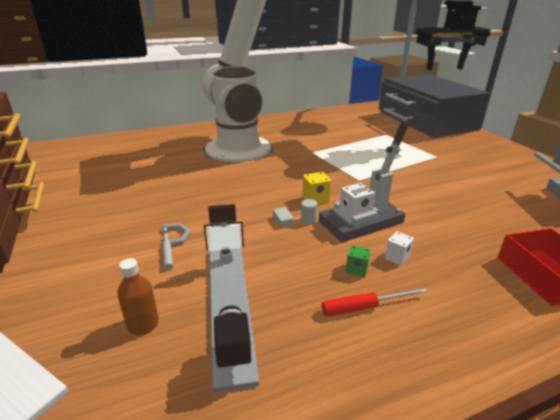

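The top view shows the nest at about (186,244), with its open handle to the left at (120,239). The mirror is at (345,220) and the camera at (365,112). I'll enlarge it for the corner positions.

```bash
python3 - <<'E'
import cv2
im=cv2.imread("pics/top0.png")[85:280,100:396]
cv2.imwrite("pics/crop1.png",cv2.resize(im,None,fx=2.7,fy=2.7,interpolation=cv2.INTER_CUBIC))
E
```

```text
(no output)
```

View pics/crop1.png

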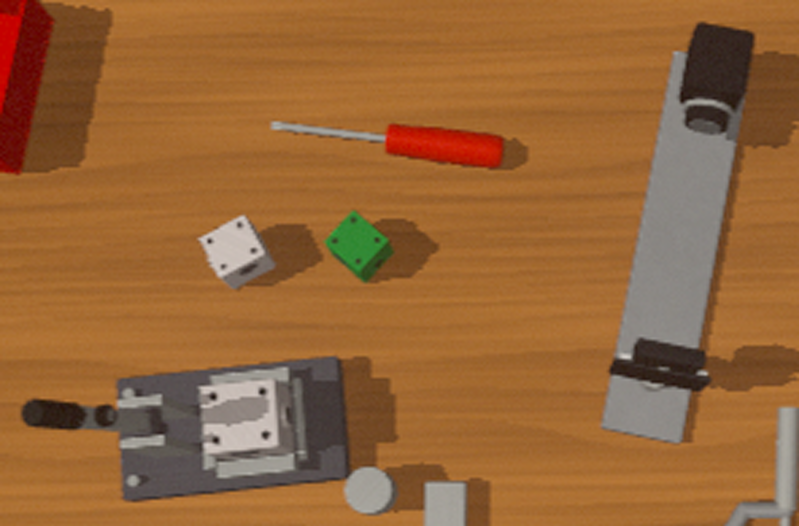

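```bash
cat > geo.py <<'E'
from h import *
np.set_printoptions(precision=4,suppress=True)
C=cal("top"); P=lambda a,b,z: onz(C,100+a/2.7-.3,85+b/2.7-.3,z)[:2]
n=[P(*p,.025) for p in((118,379),(339,357),(349,477),(124,501))]
print("nest",np.array(n),[np.linalg.norm(n[i]-n[i-1]) for i in range(4)])
nx=(n[0]+n[3]-n[1]-n[2]); nx/=np.linalg.norm(nx); ny=np.array([-nx[1],nx[0]])
no=sum(n)/4-nx*.0205
b0,b1=P(604,428,.012),P(683,442,.012); e=P(674,52,.012); 
print("w",np.linalg.norm(b0-b1))
sx=(e-b0); print("len",np.linalg.norm(sx)); sx/=np.linalg.norm(sx); so=(b0+b1)/2+sx*.045
print("nest o",no,"x",nx,"stand o",so,"x",sx)
lens=so+.18*sx
mark=no-nx*.029
a=lambda v:np.degrees(np.arctan2(v[1],v[0]))
ang=(a(mark-so)-a(sx)+180)%360-180
print("nest yaw",a(nx),"stand yaw",a(sx),"ang",ang,"mirror deg",ang/2)
print("mark",mark,"grip tops", [P(634,350,.128),P(705,358,.128)], "tabcentre",P(668,350,.128))
print("handle tip",P(38,412,.209), "pred", no+nx*(.06+.115*np.sin(np.radians(18.9))))
S=cal("scene")
for q in((*(no+nx*.06),.1),(*(no+nx*.0972),.209),(*mark,.062),(*so,.128),(*lens,.062)): print(proj(S,q),proj(C,q))
E
python3 geo.py
```

```text
nest [[0.5334 0.2103]
 [0.5466 0.0468]
 [0.4584 0.0392]
 [0.4439 0.203 ]] [np.float64(0.08972100016132213), np.float64(0.16402899737084237), np.float64(0.08848279640051368), np.float64(0.16438564811864173)]
w 0.058728615757777165
len 0.29734918408578304
nest o [0.4973 0.1044] x [-0.0845  0.9964] stand o [ 0.5302 -0.1858] x [ 0.9771 -0.2126]
nest yaw 94.8487782411335 stand yaw -12.274607453751495 ang 108.90590406520687 mirror deg 54.452952032603434
mark [0.4998 0.0755] grip tops [array([ 0.532 , -0.1606]), array([ 0.5258, -0.2065])] tabcentre [ 0.5315 -0.1827]
handle tip [0.4896 0.1988] pred [0.4891 0.2013]
[379.7726 176.8688] [155.0549 241.6893]
[402.1171 123.8145] [112.2207 237.6193]
[343.0008 202.2019] [207.3742 238.7745]
[220.2226 205.9153] [348.9379 215.0776]
[229.6169 312.9763] [360.8574 131.01  ]
```

The measured geometry agrees with the nominal dimensions. Next I'll move behind the handle with the fingers shut.

```bash
python3 -m handwheel '[[[0,0,0,0.034,0.021,0.004,0],[0,0,0,0.034,0.021,0.004,0],[0,0,0,0.034,0.021,0.004,0],[0,0,0,0.034,0.021,0.004,0],[0,0,0,0.034,0.021,0.004,0],[0,0,0,0.034,0.021,0.004,0],[0,0,0,0.034,0.021,0.004,0],[0,0,0,0.034,0.021,0.004,0],[0,0,0,0.034,0.021,0.004,0],[0,0,0,0.034,0.021,0.004,0],[0,0,0,0.034,0.021,0.004,0],[0,0,0,0.034,0.021,0.004,0]]]'
python3 -m handwheel '[[[0,0,1.3,0,0,0,0],[0,0,1.3,0,0,0,0],[0,0,1.3,0,0,0,0],[0,0,1.3,0,0,0,0],[0,0,1.3,0,0,0,0],[0,0,1.3,0,0,0,0],[0,0,1.3,0,0,0,0],[0,0,1.3,0,0,0,0],[0,0,1.4,0,0,0,0],[0,0,0,0,0,0,0],[0,0,0,0,0,0,0]]]'
python3 - <<'E'
from h import *
print(r.sense()["joints"])
snap("wrist","pics/w1.png")
E
```

```text
time_s: 1.3
tcp_pos: [0.4887, 0.2581, 0.1741]
ee_rot: [[0.968, -0.249, -0.001], [-0.249, -0.968, -0.0], [-0.0, 0.0, -1.0]]
wrist_force: [0.3, 0.4, -0.7]
gripper_width: 0.032
gripper_force: 0.0
time_s: 2.4
tcp_pos: [0.4879, 0.2595, 0.1743]
ee_rot: [[0.086, -0.996, -0.001], [-0.996, -0.086, -0.0], [0.0, 0.001, -1.0]]
wrist_force: [0.5, -0.2, 0.9]
gripper_width: 0.005
gripper_force: 0.0
[ 4.48112625e+01  1.73736322e+01 -1.39043738e+01 -6.16220118e-03
 -5.87579330e+01 -3.98610480e+01]
```

View pics/w1.png

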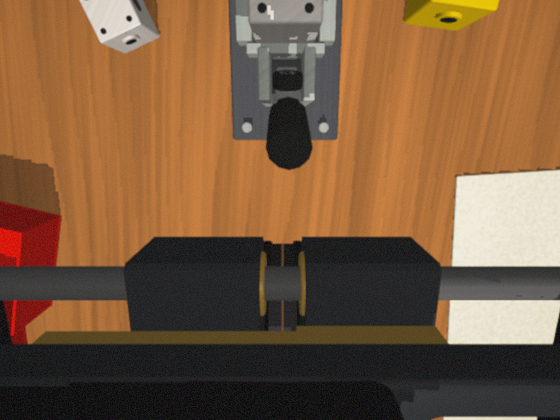

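The wrist view shows the handle's tip at (289,150), in line with the finger seam at x=282, so I can push along tool +x.

```bash
python3 -m handwheel '[[[0,0,0,0.013,0,0,0],[0,0,0,0.013,0,0,0],[0,0,0,0.013,0,0,0],[0,0,0,0.013,0,0,0],[0,0,0,0.013,0,0,0],[0,0,0,0.013,0,0,0],[0,0,0,0.013,0,0,0],[0,0,0,0.013,0,0,0],[0,0,0,0.013,0,0,0],[0,0,0,0.013,0,0,0],[0,0,0,0.013,0,0,0],[0,0,0,0.013,0,0,0]]]'
python3 -m handwheel '[[[0,0,0,0.006,0,0,0],[0,0,0,0.006,0,0,0],[0,0,0,0,0,0,0],[0,0,0,0,0,0,0]]]'
python3 - <<'E'
from h import *
C,im=snap("scene","pics/s1.png"); cv2.imwrite("pics/s1c.png",cv2.resize(im[60:300,180:460,::-1],None,fx=2.5,fy=2.5))
E
```

```text
time_s: 3.65
tcp_pos: [0.5009, 0.1023, 0.1746]
ee_rot: [[0.083, -0.997, -0.0], [-0.997, -0.083, -0.001], [0.001, 0.0, -1.0]]
wrist_force: [-0.9, 0.1, 0.6]
gripper_width: 0.004
gripper_force: 0.0
time_s: 4.05
tcp_pos: [0.5021, 0.0921, 0.1745]
ee_rot: [[0.083, -0.997, 0.0], [-0.997, -0.083, -0.0], [0.0, 0.0, -1.0]]
wrist_force: [-0.7, 1.0, -0.4]
gripper_width: 0.004
gripper_force: 0.0
```

View pics/s1c.png

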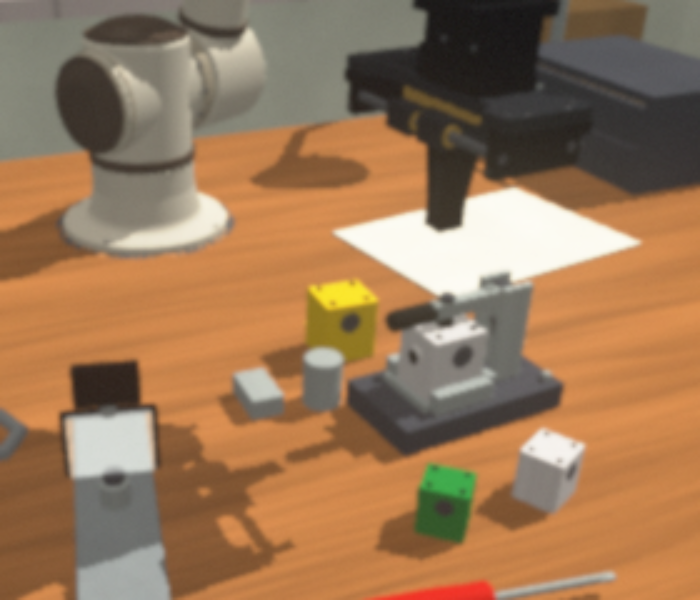

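The clamp is shut: the arm is level and its foot is on the block. Now I'll go to just short of the mirror and look from close by.

```bash
python3 -m handwheel '[[[0,0,0,0.032,-0.002,-0.004,0.0],[0,0,0,0.032,-0.002,-0.004,0.0],[0,0,0,0.032,-0.002,-0.004,0.087],[0,0,0,0.032,-0.002,-0.004,0.087],[0,0,0,0.032,-0.002,-0.004,0.087],[0,0,0,0.032,-0.002,-0.004,0.087],[0,0,0.95,0,0,0,0.087],[0,0,0.95,0,0,0,0.087],[0,0,0.95,0,0,0,0.087],[0,0,0,0,0,0,0.087],[0,0,0,0,0,0,0.087]]]'
python3 - <<'E'
from h import *
C,im=snap("wrist","pics/w2.png"); np.savez("w2.npz",K=C[0],R=C[1],o=C[2])
E
```

```text
time_s: 5.2
tcp_pos: [0.5301, -0.0978, 0.1985]
ee_rot: [[-0.211, -0.978, -0.0], [-0.978, 0.211, -0.0], [0.0, 0.0, -1.0]]
wrist_force: [-0.3, 0.6, -0.3]
gripper_width: 0.743
gripper_force: 0.0
```

View pics/w2.png

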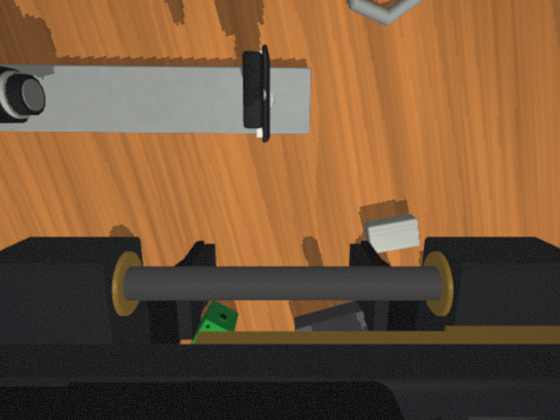

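The wrist view shows the tab's top at x 244–263, y 52–127, and the bar's end corners at (310,68) and (309,133).

```bash
python3 - <<'E'
from h import *
np.set_printoptions(precision=4,suppress=True)
C=cal("wrist"); s=r.sense(); R=np.array(s["ee_rot"]); t=np.array(s["tcp_pos"])
for nm,p in (("tab face near cam",onz(C,246,90,.128)),("tab top corner back",onz(C,263,52,.128)),("back2",onz(C,263,127,.128)),
 ("f1",onz(C,244,52,.128)),("f2",onz(C,244,127,.128)),("stand o by tab",onz(C,254,90,.128))): print(nm,p)
a,b=onz(C,310,68,.012),onz(C,309,133,.012); c,d=onz(C,60,66,.012),onz(C,60,131,.012)
sx=(c+d-a-b)[:2]; sx/=np.linalg.norm(sx); so=((a+b)/2)[:2]+.045*sx
print("w",np.linalg.norm(a-b),"so",so,"yaw",np.degrees(np.arctan2(sx[1],sx[0])))
for o in (so,[.5302,-.1858]): print("local to go",R.T@(np.array([*o,.1])-t))
E
```

```text
tab face near cam [ 0.5339 -0.1859  0.128 ]
tab top corner back [ 0.5187 -0.2049  0.128 ]
back2 [ 0.5286 -0.162   0.128 ]
f1 [ 0.5299 -0.2074  0.128 ]
f2 [ 0.5404 -0.1645  0.128 ]
stand o by tab [ 0.529  -0.1849  0.128 ]
w 0.058067777927722546 so [ 0.5313 -0.1849] yaw -12.64591720582883
local to go [ 0.0848 -0.0195  0.0985]
local to go [ 0.0859 -0.0187  0.0985]
```

```bash
python3 -m handwheel '[[[0,0,0,0.0285,-0.0063,0,0.087],[0,0,0,0.0285,-0.0063,0,0.087],[0,0,0,0.0285,-0.0063,0,0.087],[0,0,0,0,0,0.032,0.087],[0,0,0,0,0,0.032,0.087],[0,0,0,0,0,0.032,0.087],[0,0,0,0,0,0,0.087],[0,0,0,0,0,0,0.04],[0,0,0,0,0,0,0.03]]]'
python3 -m handwheel '[[[0,0,0,0,0,0,0.02],[0,0,0,0,0,0,0],[0,0,0,0,0,0,0],[0,0,0,0,0,0,0],[0,0,0,0,0,0,0],[0,0,0,0,0,0,0]]]'
```

```text
time_s: 6.15
tcp_pos: [0.5318, -0.1858, 0.1046]
ee_rot: [[-0.212, -0.977, 0.004], [-0.977, 0.212, -0.001], [0.0, -0.004, -1.0]]
wrist_force: [-0.3, 1.0, 1.1]
gripper_width: 0.894
gripper_force: 0.0
time_s: 6.75
tcp_pos: [0.5301, -0.1858, 0.1026]
ee_rot: [[-0.213, -0.977, 0.0], [-0.977, 0.213, -0.0], [0.0, -0.0, -1.0]]
wrist_force: [1.1, 0.0, 1.0]
gripper_width: 0.356
gripper_force: 0.0
```

```bash
python3 -m handwheel '[[[0,0,0,0,0,0,0],[0,0,0,0,0,0,0],[0,0,0,0,0,0,0],[0,0,0,0,0,0,0],[0,0,0,0,0,0,0],[0,0,0,0,0,0,0]]]'
```

```text
time_s: 7.35
tcp_pos: [0.5304, -0.1858, 0.1025]
ee_rot: [[-0.214, -0.977, 0.001], [-0.977, 0.214, -0.0], [-0.0, -0.001, -1.0]]
wrist_force: [1.3, 0.0, -1.7]
gripper_width: 0.137
gripper_force: 30.0
```

```bash
python3 -m handwheel '[[[0,0,-0.8,0,0,0,0],[0,0,-0.8,0,0,0,0],[0,0,-0.8,0,0,0,0],[0,0,-0.8,0,0,0,0],[0,0,-0.8,0,0,0,0],[0,0,-0.8,0,0,0,0],[0,0,-0.8,0,0,0,0],[0,0,-0.8,0,0,0,0],[0,0,-0.8,0,0,0,0],[0,0,-0.8,0,0,0,0],[0,0,-0.8,0,0,0,0],[0,0,-0.28,0,0,0,0]]]'
python3 -m handwheel '[[[0,0,0,0,0,0,0],[0,0,0,0,0,0,0],[0,0,0,0,0,0,0]]]'
python3 - <<'E'
from h import *
s=r.sense(); R=np.array(s["ee_rot"]); print("normal yaw",np.degrees(np.arctan2(-R[1,1],-R[0,1])),s["tcp_pos"],s["moment"],s["wrist_force"],s["gripper_width"])
t,ti=snap("top","pics/t2.png"); C,im=snap("scene","pics/s2.png")
a=cv2.resize(ti[140:290,110:400,::-1],(580,300),interpolation=cv2.INTER_CUBIC); b=cv2.resize(im[130:280,180:470,::-1],(580,300),interpolation=cv2.INTER_CUBIC)
cv2.imwrite("pics/c2.png",np.vstack([a,b]))
w,wi=snap("wrist","pics/w3.png")
E
```

```text
time_s: 8.55
tcp_pos: [0.5312, -0.1856, 0.1025]
ee_rot: [[0.672, -0.74, 0.002], [-0.74, -0.672, 0.0], [0.001, -0.002, -1.0]]
wrist_force: [4.5, -0.5, -3.3]
gripper_width: 0.137
gripper_force: 30.0
time_s: 8.85
tcp_pos: [0.5311, -0.1856, 0.1025]
ee_rot: [[0.67, -0.742, 0.002], [-0.742, -0.67, 0.0], [0.001, -0.002, -1.0]]
wrist_force: [5.9, -0.4, -4.0]
gripper_width: 0.133
gripper_force: 30.0
normal yaw 42.10228850281755 [ 0.53114645 -0.18562971  0.10254422] [ 0.08561449 -1.46444449 -0.06080147] [ 5.90116899 -0.40887589 -4.02065895] 0.13283602283886167
```

View pics/c2.png

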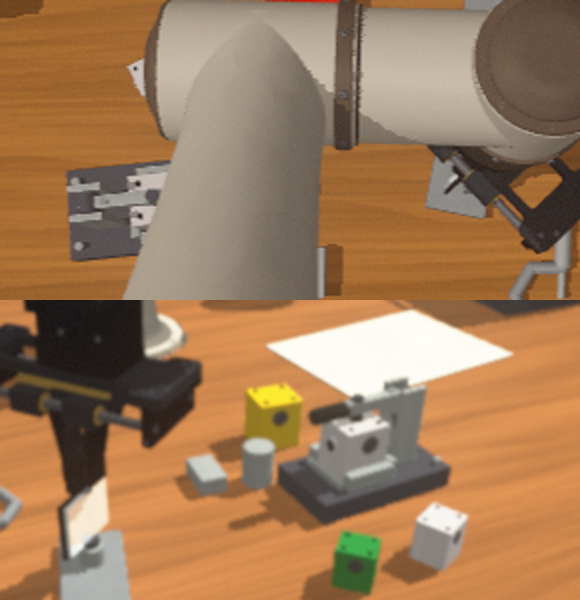

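View pics/w3.png

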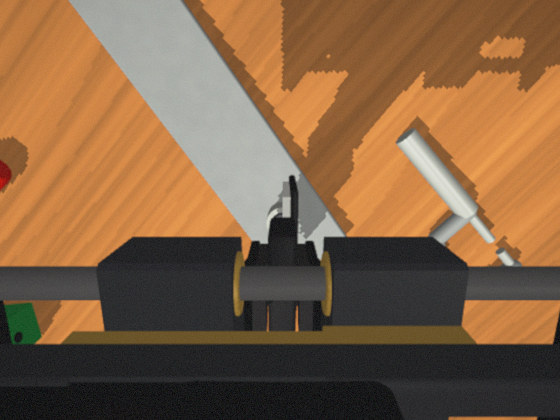

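The clamp is still shut, and the tab and mirror sit parallel to the fingers. I'll check the stand's yaw with a line fit to the bar's edges.

```bash
python3 - <<'E'
from h import *
def fit(C,im,rows,lo,hi,z):
    h=cv2.cvtColor(im,cv2.COLOR_RGB2HSV); m=(h[...,1]<40)&(h[...,2]>90)
    out=[]
    L=[];Rr=[]
    for v in rows:
        x=np.where(m[v,lo:hi])[0]+lo
        if len(x)>10: L.append(onz(C,x[0]-.5,v,z)[:2]); Rr.append(onz(C,x[-1]+.5,v,z)[:2])
    for P in(L,Rr):
        vx,vy,x0,y0=cv2.fitLine(np.array(P,np.float32),cv2.DIST_HUBER,0,.01,.01).ravel()
        if vx<0: vx,vy=-vx,-vy
        out.append((round(float(np.degrees(np.arctan2(vy,vx))),2),"y at x=.53",round(float(y0+vy/vx*(.5304-x0)),4)))
    return out
rd=lambda f:cv2.imread(f)[:,:,::-1].copy()
print("wrist",fit(cal("wrist"),rd("pics/w3.png"),range(5,150,3),60,320,.012))
print("top",fit(cal("top"),rd("pics/top0.png"),range(135,205,2),320,390,.012))
E
```

```text
wrist [(-12.68, 'y at x=.53', -0.1553), (-12.76, 'y at x=.53', -0.2158)]
top [(-12.6, 'y at x=.53', -0.1548), (-12.68, 'y at x=.53', -0.2143)]
```

```bash
python3 - <<'E'
from h import *
C=cal("top"); P=lambda a,b,z: onz(C,100+a/2.7-.3,85+b/2.7-.3,z)[:2]
h=[P(*p,.085) for p in((212,396),(265,391),(267,434),(216,440))]; c=sum(h)/4; print("block",c)
S=cal("scene"); m=rd=cv2.imread("pics/s2.png"); g=cv2.cvtColor(m,cv2.COLOR_BGR2GRAY)
for n,x0,y0 in(("mark",345,203),("hole",365,201)):
    w=255.-g[y0-5:y0+6,x0-4:x0+5].astype(float); w=np.clip(w-w.max()+50,0,None); yy,xx=np.mgrid[y0-5:y0+6,x0-4:x0+5]
    print(n,(w*xx).sum()/w.sum(),(w*yy).sum()/w.sum())
nx=np.array([-.0845,.9964])
for q in (c,np.array([.4973,.1044])):
    k=q-.029*nx; v=k-[.5304,-.1852]; print(k,proj(S,[*k,.062]),"normal",(np.degrees(np.arctan2(v[1],v[0]))-12.65)/2)
E
```

```text
block [0.49857404 0.10631098]
mark 344.6561797752809 202.4629213483146
hole 364.6049801924165 202.19750990379174
[0.50102454 0.07741538] [344.1195178  202.31532117] normal 41.86621182486259
[0.4997505 0.0755044] [342.99075932 202.19913952] normal 42.02757659913819
```

```bash
python3 -m handwheel '[[[0,0,0.03,0,0,0,0],[0,0,0,0,0,0,0],[0,0,0,0,0,0,0],[0,0,0,0,0,0,0],[0,0,0,0,0,0,0]]]'
python3 - <<'E'
from h import *
s=r.sense(); R=np.array(s["ee_rot"]); y=np.degrees(np.arctan2(-R[1,1],-R[0,1])); print(y,s["time_s"])
if 41.6<y<42.2: print(r.finish_job())
E
```

```text
time_s: 9.5
tcp_pos: [0.5311, -0.1856, 0.1025]
ee_rot: [[0.668, -0.744, 0.002], [-0.744, -0.668, 0.0], [0.001, -0.002, -1.0]]
wrist_force: [5.2, 0.9, -3.9]
gripper_width: 0.135
gripper_force: 30.0
41.92267755136882 9.5
the job is handed in; nothing more can be done
None
```

The toggle clamp is shut on the block, and I handed the job in at 9.5 s with the gripper still holding the mirror about 54.6° from facing the stand's camera. That is within about 0.1° of the angle I worked out for the mark, but I had no view through that camera to check it directly.

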